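# Draw up a cam lock on a mudroom shelf

## Robot

A 6-joint arm with a two-finger parallel gripper is mounted at the origin on the work surface. World frame = base frame: x ahead of the robot, y to its left, z up, the work surface at z = 0. Lengths are in m, angles in rad, forces in N, time in s.
With the tool pointing down it reaches from about 0.375 to 0.9 m from the base axis. Payload 3.1 kg.
Tool frame: the origin (TCP) lies between the finger pads; the fingertips stand bot.tips_ahead ahead of it and the grasp point (between the pads) lies 6 mm ahead of it (bot.tips_ahead is the distance from the TCP to the fingertips, in m); z points along the fingers, y is the line along which they close (so a half turn about z gives the same grasp; the last joint's range is limited). The gripper opens to 85 mm and grips with 20 to 120 N. Pads are 22 mm wide; open, the fingers measure 114 mm over their backs; the gripper's body (76 mm by 85 mm) begins 54 mm behind the grasp point. The pads swing forward as they close: fully open they stand 13 mm farther back than shut.
Start: joints at [-1.306, 0.527, 1.433, -0, 1.181, -0.178], TCP at [0.268, -0.564, 0.256] pointing down, gripper open.
Joint ranges: [-3.08, 3.08], [-0.75, 2.2], [0.22, 2.44], [-1.43, 4.57], [0, 2.65], [-2.85, 2.85]. Speed limits (rad/s): [2.79, 2.79, 3.14, 3.14, 3.14, 3.14].

## Interface

Orientations are given as a unit quaternion [w, x, y, z].
In Python, from rig import readout, viewer, bot gives the robot as it stands.
- The arm moves only by the tool carry_out, never from a script. Its argument "plan" is a list that holds one entry, the list of rows, each a list of 7 numbers: the shift along the tool's x, y, z each as a share of 0.3 m, from -1 to 1, then the turn, a rotation vector about the tool's x, y, z each as a share of 90 degrees, from -1 to 1, then the opening, from -1 (shut) to 1 (fully open). A call has 1 to 10 rows; each row is the pose to reach, as a shift and turn from the pose commanded when the call began, along the tool's axes at that moment; what a row does not reach only later rows make up. A row lasts 1/8 s, in which the tool goes at most 62.5 mm and 10.7 degrees, less where a joint would pass 70% of its speed; a pose out of reach is approached as far as the arm can. A call with a number of a shift or a turn outside -1 to 1 is refused whole. A call with a gripper value outside its range is refused whole. The fingers move at their own pace and stop on an object; the grip force is fixed at half the most. Time passes only in rows, so rows that repeat a pose let the fingers close. It gives the time, the measured TCP pose, the force, the opening and the grip force at its end, in the units of the state.
- readout.observe(): the state, without advancing time (a new reading comes with each control period).
- viewer.read_camera(name): name is "scene" or "side" or "wrist"; returns the picture (420x560x3 uint8, red, green, blue); there is no depth.
- viewer.get_calibration(name): a dict with "K" (3x3 intrinsics, pixels), "xyz" and "attitude" of the camera in the world. Camera axes: x right, y up, looking along -z (the intrinsics and any distortion apply to the point x, -y, -z); pixel columns grow to the right and rows downward; lengths in m; the calibration is good to about 2 mm. A picture is of the moment at which its call begins: read the wrist's pose just before it. get_calibration takes no time and is no camera call; for the wrist camera it gives the pose at the moment of the call.
- bot.sign_off(): hands the job in; it is judged then, once.
Trained networks look in the newest picture that a camera, given by its name, has taken for a name from the list of things; names that differ only in an ending like _2 or _b are one class to them, and where a whole thing is asked for, a point or a joint stands for the part that bears it (a point fixed in the world has none). Each returns a list of dicts, best first, with "conf" (0 to 1); they miss things now and then, are a little off and sometimes report something else, mostly with a low value. They report only what shows in the picture. A call takes as long as a camera call. They do not tell look-alikes from the thing itself.
- viewer.cut_out(camera, target): "mask" (420x560 bool, what is visible of it) and "position" ([column, row] in pixels, amid what is visible of it).
- viewer.mark_of(camera, target): "position" ([column, row] in pixels: a listed point, or the origin of a listed thing).
The state is a dict: "t": time; "joint_positions": joint angles; "qd": joint speeds; "effort": joint torques, N m; "position": TCP position; "tool_rot": TCP orientation; "contact_force": force on the tool from outside, world axes, zero at the start; "moment": the same for the moment, N m; "gripper_width": finger opening in m; "grip_force": force on a finger pad.
Only numpy, scipy, OpenCV 4.12 (cv2) and the standard library are available. Lean on these libraries where they do the work, as an engineer would, in place of code of your own. Each camera call takes 0.05 s, during which the arm holds its last target. There are 200 camera calls.

## Task

The loose end cheek of the upside-down mitten shelf is waiting a millimetre or two off the board. Take the screwdriver from its block, seat it in the cam lock beside that gap and turn the lock clockwise until it has drawn the cheek fully home and snug, without forcing the blade or over-tightening, then stand the screwdriver back in its block. Leave the other things on the bench alone.

Things in the scene. Friction and masses are not known exactly. Their poses are not given: they have to be found in the camera images.
- shelf_unit: Half-built birch mitten shelf, upside down, firmly in place: board 340 x 150 mm, 28 mm thick. Origin at bench level under the axis of the loosely set cam lock; x across the board, y along it away from the loose cheek: board from y -40 to +300 mm, fitted cheek beyond (90 mm high), hook rail on the -x edge up to z 73 mm. A second, tight lock at y 260 mm is not to be touched.
- board_end (a point): Middle of the board's end face, which the loose cheek is to meet, 14 mm above the bench, 40 mm from the lock's axis; axes as shelf_unit.
- cam_slot (a point): Centre of the top face of the cam lock, a 34 mm steel disc flush with the board's top, 28 mm above the bench. z up; its x axis runs along the straight screwdriver slot (15 mm long, 4.2 mm wide, 6 mm deep, closed ends) and turns with the disc.
- cam (a joint): Turn of the cam lock in rad, clockwise from above; starts at 0.1 to 0.2, stop at 1.95, stays where left. Loose it takes 0.08 N m; once the cheek is home (at 0.6 to 1.5, as the bolt's screwed-in depth varies unseen by 3 mm) the torque climbs by some 0.7 N m per rad: properly snug at 0.17 N m, over-tight from 0.22. With play and give the driver turns 0.2 to 0.4 rad further than the lock.
- cheek_face (a point): Point on the inner face of the loose birch end cheek (150 x 20 mm, 90 mm high, 0.32 kg, steel hanger plate outside), mid width, 14 mm above the bench, where its bolt comes out. It stands on the bench, two dowels and the bolt in the board's bores; y points to the board. Its y in the board_end frame is minus the gap: -1 to -2 mm at the start, 0 when home.
- driver: Flat screwdriver, 150 mm long, 0.12 kg, upright in its block. Origin at the blade tip, z up to the handle; blade 12 mm wide along x, 2.5 mm thick along y; round shank 8 mm thick up to z 62 mm, then a black square handle 28 x 28 mm (faces along x and y) up to z 150 mm. The blade fits the slot with 0.85 mm play each side.
- driver_handle (a point): Middle of the grip on the driver's handle, 115 mm above the blade tip, axes as the driver.
- block_hole (a point): Centre of the mouth of the 17 mm hole in the top of the fixed wooden tool block (70 x 70 mm, 66 mm high). The driver stands in it with its handle's foot on the block's top, the tip 62 mm below this point.
- vitamin_bottle: White plastic vitamin bottle, 58 mm across, 95 mm high; origin under it. Bystander.
- lantern_globe: Clear glass lantern globe, 90 mm across, 115 mm high; origin under it. Bystander.
- cleat_case: Grey plastic ice cleat case, 90 x 170 mm, 58 mm high; origin under it. Bystander.
- tent_stake: Aluminium tent stake, 180 mm long, lying flat; origin under its middle. Bystander.
There are look-alikes about, which are no part of the job. What is shaped like the part that bears block_hole but green is not meant.

How it is judged:
On the way, in this order (a step that is already met when the one before it is completed fails the run):
1. the screwdriver's blade is seated in the slot of the cam lock (z of driver in the frame of cam_slot below -0.0035 m and horizontal distance between driver and cam_slot below 0.004 m), for 0.2 s.
2. with the blade still in the slot, the lock has drawn the cheek home and snug (y of cheek_face in the frame of board_end above -0.0008 m and contact force between end_cheek_c0 and shelf_unit above 12 N and value of joint cam above 0.5 rad and z of driver in the frame of cam_slot below -0.002 m), for 0.1 s.
At the end, for the whole second after the job is handed in: The cheek is home against the board (gap under 0.8 mm) and held there by the lock with at least 12 N, the lock turned past 0.5 rad; the screwdriver stands upright in its block, its handle's foot within 5 mm of the block's top, at rest (y of cheek_face in the frame of board_end above -0.0008 m and contact force between end_cheek_c0 and shelf_unit above 12 N and value of joint cam above 0.5 rad and horizontal distance between driver and block_hole below 0.007 m and angle between driver's own z axis and vertical below 0.1 rad and z of driver in the frame of block_hole below -0.057 m and linear speed of driver below 0.02 m/s); the robot touches nothing.
It fails at once if the blade is forced against the lock or the board with more than 100 N in all (bearing down or wrenching) (contact force between driver and shelf_unit above 100 N).
It fails at once if the lock is over-tightened: the cheek is pressed on the board with more than 38 N (contact force between end_cheek_c0 and shelf_unit above 38 N).
It fails at once if a bystander (vitamin bottle, lantern globe, cleat case or tent stake) is shifted by more than 20 mm (distance of any of vitamin_bottle, lantern_globe, cleat_case, tent_stake from where it was at the start of the episode above 0.02 m).
It also fails if it takes over 64 s, if anything falls off the work surface, if the arm or the gripper's body presses on something with over 40 N, if the wrist force passes 120 N, or if a joint passes its speed limit or range.

## Working session

There is one attempt and no reset: what is moved stays moved. The work goes in short steps, Python scripts to look and compute and a tool call to move; the robot and the scene stay as the last step left them, time stands still between calls to the robot, and variables do not carry over. Pictures are saved under pics/ and viewed, at most 10 in all, crops included, and the job is handed in when it is done.

Besides the shell and the picture viewer there is one more tool, called after "Call:" as name(argument=value, ...), one argument or row to a line, values as JSON. carry_out: Moves the arm, as the interface text tells. Its arguments: {"type":"object","properties":{"plan":{"type":"array","items":{"type":"array","items":{"type":"array","items":{"type":"number","minimum":-1,"maximum":1}}}}},"required":["plan"]}

```bash
ls; mkdir -p pics
python3 - <<'E'
from rig import readout, viewer, bot
import cv2,numpy as np
s=readout.observe();print(s,bot.tips_ahead)
ims=[]
for c in ["scene","side"]:
    im=viewer.read_camera(c);ims.append(im);k=viewer.get_calibration(c);print(c,k)
    for t in ["driver_handle","driver","block_hole","cam_slot","board_end","cheek_face","shelf_unit","vitamin_bottle","lantern_globe","cleat_case","tent_stake"]:
        print(t,[(round(float(d["conf"]),2),np.round(d["position"],1).tolist()) for d in viewer.mark_of(c,t)][:3])
    cv2.imwrite(f"pics/{c}0.png",im[:,:,::-1])
print(readout.observe()["t"])
E
```

```text
pics
{'t': 0.0, 'joint_positions': array([-1.30549844e+00,  5.28466309e-01,  1.43388195e+00, -3.22470318e-05,
        1.18142196e+00, -1.78467061e-01]), 'qd': array([ 0.00107557,  0.00018275, -0.00068748, -0.000549  ,  0.000595  ,
       -0.00127196]), 'effort': array([ 2.25715144e-05, -4.42342114e+01, -1.78027511e+01, -6.97764449e-05,
        8.43621878e-03,  6.55455466e-06]), 'position': array([ 0.26820132, -0.56379894,  0.25533996]), 'tool_rot': array([-1.08710927e-03,  9.75482979e-01,  2.20072195e-01, -6.21509849e-05]), 'contact_force': array([ 0.07847546,  0.21424388, -0.23017621]), 'moment': array([ 0.01863196, -0.01421215, -0.0104705 ]), 'grip_force': 0.0, 'gripper_width': 0.08517764255695641} 0.025
scene {'K': array([[432.56870993,   0.        , 279.96058789],
       [  0.        , 432.56870993, 211.00983284],
       [  0.        ,   0.        ,   1.        ]]), 'xyz': array([1.09454821, 0.1488206 , 0.86097453]), 'attitude': array([0.53540167, 0.16756838, 0.25239782, 0.78839155])}
driver_handle [(0.62, [172.3, 173.3])]
driver [(0.77, [181.3, 200.6])]
block_hole [(0.96, [176.3
[... 393 characters left out ...]
[402.07010499,   0.        , 273.69155758],
       [  0.        , 402.07010499, 206.14522465],
       [  0.        ,   0.        ,   1.        ]]), 'xyz': array([ 0.46926492, -0.53805169,  0.62712981]), 'attitude': array([ 0.92436388,  0.36201984, -0.05172826, -0.10870715])}
driver_handle [(0.7, [321.4, 333.5])]
driver [(0.9, [318.2, 369.9])]
block_hole [(0.65, [317.8, 348.5]), (0.59, [255.8, 270.9])]
cam_slot [(0.46, [341.3, 202.2])]
board_end [(0.35, [372.2, 276.2])]
cheek_face [(0.93, [248.3, 234.8])]
shelf_unit [(0.77, [240.2, 227.4])]
vitamin_bottle [(0.85, [204.6, 369.6])]
lantern_globe [(0.76, [376.3, 277.0])]
cleat_case [(0.61, [338.2, 200.8])]
tent_stake [(0.52, [317.3, 145.0])]
1.2
```

View pics/scene0.png

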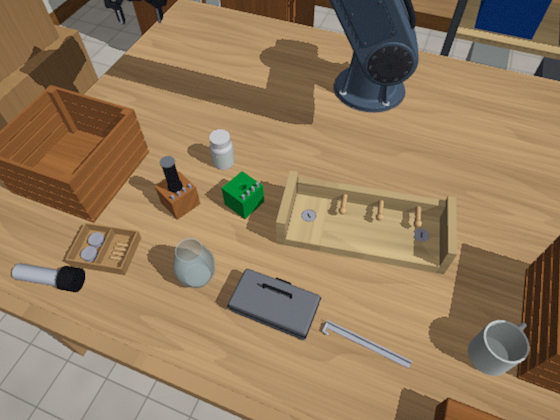

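View pics/side0.png

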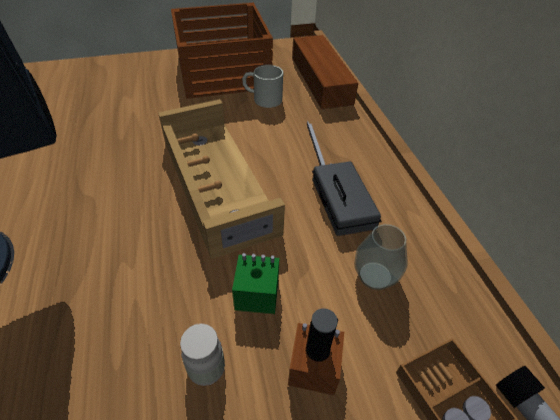

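The scene view shows the loose-side lock at about (309,216), the tight lock at (421,235), and the driver standing in the brown block at about (176,190). The green block at (243,194) is a look-alike. Next I'll turn these into rough positions.

```bash
cat > h.py <<'E'
from rig import readout, viewer, bot
import cv2,numpy as np
from scipy.spatial.transform import Rotation as R
def rot(q): return R.from_quat(np.roll(q,-1))
def ray(k,p):
    d=np.linalg.inv(k["K"])@[p[0],p[1],1]; d=rot(k["attitude"]).apply([d[0],-d[1],-d[2]]); return k["xyz"],d
def onz(k,p,z):
    o,d=ray(k,p); return o+d*(z-o[2])/d[2]
def tri(*kp):
    A=0;b=0
    for k,p in kp:
        o,d=ray(k,p);d=d/np.linalg.norm(d);P=np.eye(3)-np.outer(d,d);A=A+P;b=b+P@o
    return np.linalg.solve(A,b)
def proj(k,X):
    c=rot(k["attitude"]).inv().apply(np.atleast_2d(X)-k["xyz"]);c=c*[1,-1,-1];c=c@k["K"].T;return c[:,:2]/c[:,2:]
def tool(): s=readout.observe(); return s["position"],rot(s["tool_rot"])
def row(X,yaw=None,base=None):
    """shares for shift to world X & tool down with tool-x yaw, from pose now"""
    p,r=tool(); 
    v=r.inv().apply(np.array(X)-p)/.3
    w=np.zeros(3)
    if yaw is not None:
        T=R.from_matrix(np.array([[np.cos(yaw),np.sin(yaw),0],[np.sin(yaw),-np.cos(yaw),0],[0,0,-1]]).T.T)
        w=(r.inv()*T).as_rotvec()/(np.pi/2)
    return np.round(v,4),np.round(w,4)
E
python3 - <<'E'
from h import *
ks=viewer.get_calibration("scene");kd=viewer.get_calibration("side");kw=viewer.get_calibration("wrist")
a=onz(ks,(309,216),.028);b=onz(ks,(421,235),.028);print("cam",a,"lock2",b,np.linalg.norm(a-b), "yaw y",np.arctan2(*(b-a)[[1,0]]))
print("hole",tri((ks,(176.3,187.3)),(kd,(317.8,348.5))))
print("handle",tri((ks,(172.3,173.3)),(kd,(321.4,333.5))))
print("top",tri((ks,(168,160)),(kd,(323,318))))
print("bottle",tri((ks,(226.4,159.3)),(kd,(204.6,369.6))))
p,r=tool();print("wristcam",r.inv().apply(kw["xyz"]-p),(r.inv()*rot(kw["attitude"])).as_matrix().round(3),kw["K"],"tool yaw",np.arctan2(*r.as_matrix()[[1,0],0]))
E
```

```text
cam [ 0.53761413 -0.00567541  0.028     ] lock2 [0.49396124 0.24764034 0.028     ] 0.2570495045033795 yaw y 1.7414462911678026
hole [ 0.59840662 -0.31762496  0.06286261]
handle [ 0.59772985 -0.31770283  0.11245636]
top [ 0.59614095 -0.31773024  0.15613075]
bottle [ 0.42897263 -0.28046422 -0.00257449]
wristcam [ 0.07812058  0.000293   -0.11694571] [[-0.001  0.951  0.308]
 [ 1.     0.001  0.001]
 [ 0.001  0.308 -0.951]] [[307.47511312   0.         282.06947686]
 [  0.         307.47511312 211.8095078 ]
 [  0.           0.           1.        ]] tool yaw 0.44379695321785323
```

Run:
```python
from h import *
print(row([.575,-.325,.30],.444))
```

```text
(array([ 1.2657, -0.2818, -0.1457]), array([-0.0001, -0.    , -0.0001]))
```

Call:
carry_out(
  plan=[
    [[0.6,-0.14,-0.145,0,0,0,1],[0.9,-0.24,-0.145,0,0,0,1],[0.9,-0.24,-0.145,0,0,0,1],[0.9,-0.24,-0.145,0,0,0,1],[0.9,-0.24,-0.145,0,0,0,1],[0.9,-0.24,-0.145,0,0,0,1]],
  ],
)

```text
t: 1.95
position: [0.4832, -0.3816, 0.3004]
tool_rot: [0.0, 0.975, 0.222, 0.0]
contact_force: [0.1, 1.1, -0.3]
gripper_width: 0.0848
grip_force: 0.0
```

Call:
carry_out(
  plan=[
    [[0.366,-0.042,0,0,0,0,1],[0.366,-0.042,0,0,0,0,1],[0.366,-0.042,0,0,0,0,1],[0.366,-0.042,0,0,0,0,1]],
  ],
)

```text
t: 2.45
position: [0.574, -0.3259, 0.2993]
tool_rot: [-0.0, 0.976, 0.22, -0.001]
contact_force: [-0.7, -0.3, -0.3]
gripper_width: 0.0854
grip_force: 0.0
```

Run:
```python
from h import *
k=viewer.get_calibration("wrist");im=viewer.read_camera("wrist");cv2.imwrite("pics/w1.png",im[:,:,::-1])
for t,z in [("driver_handle",.119),("block_hole",.066)]:
    for d in viewer.mark_of("wrist",t): print(t,d["conf"],d["position"],onz(k,d["position"],z))
for d in viewer.cut_out("wrist","driver"): print("driver",d["conf"],d["position"],d["mask"].sum())
p,r=tool();print(p,readout.observe()["t"],readout.observe()["joint_positions"])
```

```text
driver_handle 0.96 [287.1, 169.4] [ 0.59850826 -0.31954155  0.119     ]
driver_handle 0.2 [30.8, 90.5] [ 0.56411844 -0.07979551  0.119     ]
block_hole 0.79 [285.6, 165.1] [ 0.59396373 -0.3206584   0.066     ]
block_hole 0.55 [146.1, 154.8] [ 0.5369908  -0.17318105  0.066     ]
driver 0.9 [288.3, 173.1] 1566
[ 0.57382757 -0.32620509  0.29985447] 2.65 [-6.85735178e-01  5.35423326e-01  1.28792414e+00 -3.64196572e-04
  1.31854567e+00  4.43541388e-01]
```

View pics/w1.png

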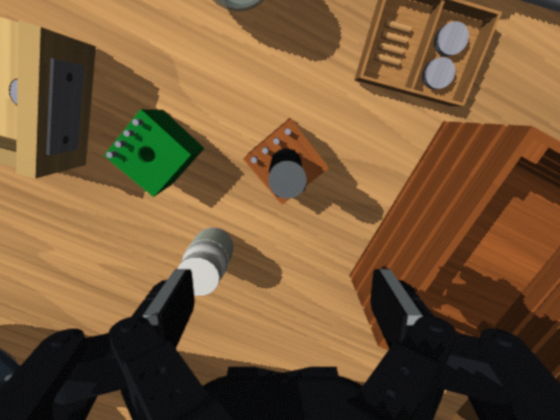

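The wrist view shows the brown block with top corners at about (288,119), (327,165), (283,202) and (245,160), with the handle at (288,175). I'll zoom in to get the handle's yaw.

Run:
```python
from h import *
im=cv2.imread("pics/w1.png");k=viewer.get_calibration("wrist")
c=im[110:215,230:345].astype(float);c=np.clip(c*2.0,0,255).astype(np.uint8)
cv2.imwrite("pics/w1c.png",cv2.resize(c,None,fx=5.5,fy=5.5,interpolation=cv2.INTER_CUBIC))
P=[onz(k,p,.066) for p in [(288,119),(327,165),(283,202),(245,160)]];print(np.mean(P,0))
for i in range(4):
    d=P[(i+1)%4]-P[i];print(np.linalg.norm(d),np.degrees(np.arctan2(d[1],d[0])))
print(onz(k,(287,183),.154))
```

```text
[ 0.59694366 -0.31984966  0.066     ]
0.06742136626699076 -113.02914856220414
0.06678358044869083 156.47587586952056
0.06588121234170434 66.30142271277805
0.06601846016835243 -22.189260514473442
[ 0.59314665 -0.32184459  0.154     ]
```

View pics/w1c.png

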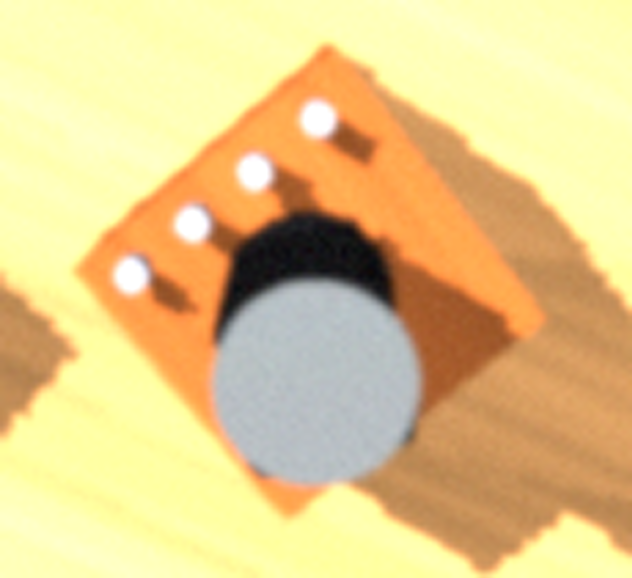

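Run:
```python
from h import *
k=viewer.get_calibration("wrist")
c=onz(k,(287.3,179.1),.152)
print(c)
for p in [(276.9,195.5),(304.9,189.5)]:
    d=onz(k,p,.150)-c;print(np.linalg.norm(d),np.degrees(np.arctan2(d[1],d[0])))
# fit: handle silhouette vs yaw
im=viewer.read_camera("wrist");m=viewer.cut_out("wrist","driver")[0]["mask"]
best=[]
for yaw in range(-45,45,3):
  for cx in np.arange(.590,.604,.002):
    for cy in np.arange(-.326,-.312,.002):
      a=np.radians(yaw);pts=[]
      for z in (.066,.150):
        for i in range(4):
          b=a+np.pi/4+i*np.pi/2;pts.append([cx+.0198*np.cos(b),cy+.0198*np.sin(b),z])
      for i in range(24): b=i*np.pi/12;pts.append([cx+.0165*np.cos(b),cy+.0165*np.sin(b),.154])
      h=cv2.convexHull(proj(k,np.array(pts)).astype(np.float32));r=np.zeros(m.shape,np.uint8)
      cv2.fillConvexPoly(r,np.round(h*16).astype(np.int32),1,shift=4);r=r>0
      best.append(((r&m).sum()/(r|m).sum(),yaw,cx,cy))
best.sort(reverse=True);print(*[np.round(b,3) for b in best[:12]],sep="\n")
```

```text
[ 0.59600825 -0.32079991  0.152     ]
0.018028388082190563 174.31258885634642
0.01868763121169636 -96.70424233793408
[ 0.926 36.     0.598 -0.32 ]
[ 0.922 39.     0.598 -0.32 ]
[ 0.92  33.     0.598 -0.32 ]
[ 0.914 42.     0.598 -0.32 ]
[  0.913 -45.      0.598  -0.32 ]
[ 0.909 30.     0.598 -0.32 ]
[ 0.909 30.     0.596 -0.32 ]
[  0.907 -42.      0.598  -0.32 ]
[ 0.905 27.     0.598 -0.32 ]
[ 0.904 33.     0.596 -0.32 ]
[ 0.904 36.     0.596 -0.32 ]
[  0.903 -39.      0.598  -0.32 ]
```

Run:
```python
from h import *
k=viewer.get_calibration("wrist")
for p in [(443,124),(400,195),(350,275)]: print(onz(k,p,.1),onz(k,p,.0))
print(row([.597,-.320,.20],.672), row([.597,-.320,.125],.672))
```

```text
[ 0.70288085 -0.44150319  0.1       ] [ 0.72116354 -0.48846725  0.        ]
[ 0.62261965 -0.44180164  0.1       ] [ 0.61557232 -0.48885989  0.        ]
[ 0.51597338 -0.44057033  0.1       ] [ 0.47526903 -0.48723997  0.        ]
(array([0.077 , 0.0147, 0.3332]), array([ 0.000e+00,  1.000e-04, -1.463e-01])) (array([0.0771, 0.0147, 0.5832]), array([ 0.000e+00,  1.000e-04, -1.463e-01]))
```

Call:
carry_out(
  plan=[
    [[0.077,0.015,0.1,0,0,-0.146,1],[0.077,0.015,0.333,0,0,-0.146,1],[0.077,0.015,0.333,0,0,-0.146,1],[0.077,0.015,0.45,0,0,-0.146,1],[0.077,0.015,0.583,0,0,-0.146,1],[0.077,0.015,0.583,0,0,-0.146,1],[0.077,0.015,0.583,0,0,-0.146,1]],
  ],
)

```text
t: 3.62
position: [0.5991, -0.3203, 0.1275]
tool_rot: [0.002, 0.944, 0.33, 0.001]
contact_force: [-0.2, 0.4, 0.6]
gripper_width: 0.0853
grip_force: 0.0
```

Call:
carry_out(
  plan=[
    [[0,0,0,0,0,0,-1],[0,0,0,0,0,0,-1],[0,0,0,0,0,0,-1],[0,0,0,0,0,0,-1],[0,0,0,0,0,0,-1],[0,0,0,0,0,0,-1],[0,0,0,0,0,0,-1],[0,0,0,0,0,0,-1]],
  ],
)

```text
t: 4.62
position: [0.5982, -0.3192, 0.1257]
tool_rot: [0.0, 0.944, 0.33, 0.0]
contact_force: [0.2, 0.5, 4.8]
gripper_width: 0.0275
grip_force: 59.3
```

Call:
carry_out(
  plan=[
    [[0,0,-0.2,0,0,0,-1],[0,0,-0.4,0,0,0,-1],[0,0,-0.466,0,0,0,-1],[0,0,-0.466,0,0,0,-1]],
  ],
)

```text
t: 5.12
position: [0.5984, -0.3195, 0.2662]
tool_rot: [0.001, 0.944, 0.33, 0.001]
contact_force: [0.4, -0.2, -0.9]
gripper_width: 0.027
grip_force: 61.9
```

Run:
```python
from h import *
s=readout.observe();print(s["position"],s["gripper_width"],s["contact_force"])
print(row([.5376,-.0057,.262],.672))
```

```text
[ 0.59841555 -0.31950389  0.26624745] 0.02704881155643744 [ 0.42271541 -0.19517063 -0.85058871]
(array([ 0.4937, -0.9442,  0.0113]), array([ 0.0022, -0.0005,  0.0008]))
```

Call:
carry_out(
  plan=[
    [[0.494,-0.944,0.011,0,0,0,-1],[0.494,-0.944,0.011,0,0,0,-1],[0.494,-0.944,0.011,0,0,0,-1],[0.494,-0.944,0.011,0,0,0,-1],[0.494,-0.944,0.011,0,0,0,-1],[0.494,-0.944,0.011,0,0,0,-1],[0.494,-0.944,0.011,0,0,0,-1],[0.494,-0.944,0.011,0,0,0,-1]],
  ],
)

```text
t: 6.12
position: [0.5375, -0.0067, 0.2607]
tool_rot: [0.0, 0.944, 0.33, -0.0]
contact_force: [0.1, -0.1, -1.3]
gripper_width: 0.0275
grip_force: 62.0
```

Run:
```python
from h import *
k=viewer.get_calibration("wrist");im=viewer.read_camera("wrist");cv2.imwrite("pics/w2.png",im[:,:,::-1])
for t in ["cam_slot","driver","board_end","cheek_face","shelf_unit"]:
    for d in viewer.mark_of("wrist",t): print(t,d["conf"],d["position"],onz(k,d["position"],.028))
p,r=tool();print(p,proj(k,p+r.apply([[0,0,.121]])))
```

```text
cam_slot 0.76 [282.0, 183.5] [ 0.53671398 -0.0068599   0.028     ]
driver 0.95 [280.1, 209.1] [ 0.51090767 -0.0244472   0.028     ]
driver 0.74 [281.9, 184.0] [ 0.53617752 -0.00713737  0.028     ]
driver 0.6 [410.1, 9.7] [0.75200056 0.00295166 0.028     ]
driver 0.34 [517.1, 311.3] [ 0.59541261 -0.36080039  0.028     ]
board_end 0.74 [306.7, 198.7] [ 0.54048992 -0.04103293  0.028     ]
cheek_face 0.68 [515.0, 128.0] [ 0.74439898 -0.16845494  0.028     ]
cheek_face 0.59 [311.6, 199.5] [ 0.54333278 -0.04618725  0.028     ]
shelf_unit 0.92 [283.4, 182.9] [ 0.53828007 -0.00768996  0.028     ]
[ 0.53735593 -0.00612475  0.26136311] [[281.65217399 212.95802879]]
```

View pics/w2.png

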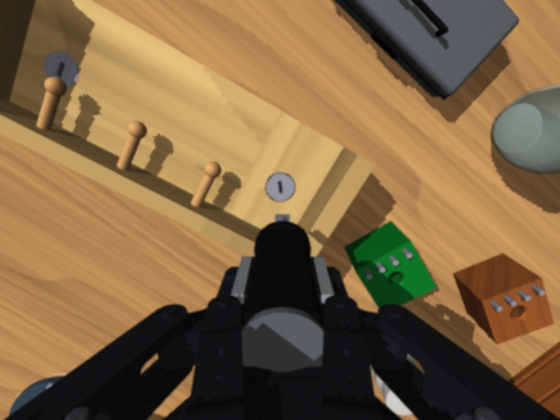

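The held driver's blade shows at about (283,217), with the cam disc at (280,186) beyond it and its slot almost vertical in the image. I'll enlarge this part.

Run:
```python
from h import *
im=cv2.imread("pics/w2.png")
cv2.imwrite("pics/w2c.png",cv2.resize(im[160:240,250:320],None,fx=7.5,fy=7.5,interpolation=cv2.INTER_CUBIC))
```

```text
(no output)
```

View pics/w2c.png

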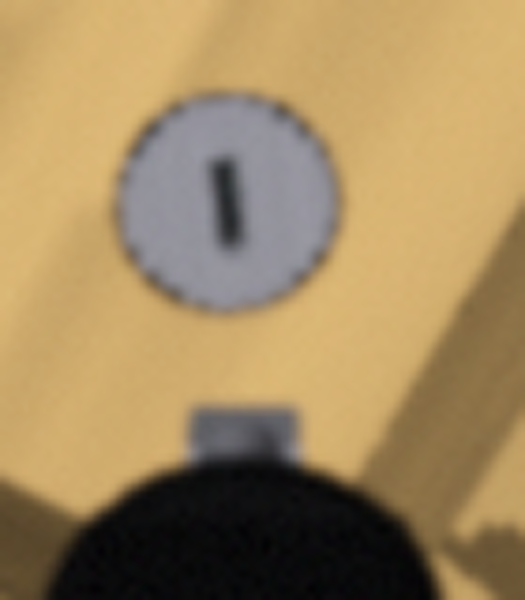

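Run:
```python
from h import *
k=viewer.get_calibration("wrist")
f=lambda u,v:(250+u/7.5,160+v/7.5)
c=onz(k,f(228,202.5),.028);a=onz(k,f(222,158),.028);b=onz(k,f(233.5,249),.028)
d=a-b;psi=np.arctan2(d[1],d[0]);print("slot",c,np.linalg.norm(d),"psi",psi)
e1=onz(k,f(119,202),.028);e2=onz(k,f(340,202),.028);print("dia",np.linalg.norm(e1-e2))
p,r=tool();zt=p[2]-.1217
t=onz(k,f(243,408),zt);print("tip edge raw",t,zt,"in tool",r.inv().apply(t-p))
# locks direction
print(readout.observe()["joint_positions"])
# tool y = (sin yaw,-cos yaw) along psi (mod pi): yaw=psi+pi/2
print("yaw",psi+np.pi/2, row([c[0],c[1],.20],psi+np.pi/2))
```

```text
slot [ 0.53214446 -0.00749511  0.028     ] 0.014614725573327771 psi 0.79199680604858
dia 0.034382829767392285
tip edge raw [ 0.53630954 -0.00710751  0.13966311] 0.13966311345094237 in tool [-1.43325025e-03  1.05173301e-04  1.21699981e-01]
[-2.19423061e-01  4.03497964e-01  1.64672671e+00 -5.59556988e-05
  1.09127277e+00  6.79631370e-01]
yaw 2.3627931328434766 (array([-0.0164, -0.0073,  0.2045]), array([ 1.0000e-04,  0.0000e+00, -1.0765e+00]))
```

Call:
carry_out(
  plan=[
    [[0,0,0,0,0,-0.7,-1],[0,0,0,0,0,-0.7,-1],[0,0,0,0,0,-0.7,-1],[0,0,0,0,0,-0.7,-1],[0,0,0,0,0,-0.7,-1],[0,0,0,0,0,-0.7,-1],[0,0,0,0,0,-0.7,-1]],
  ],
)

```text
t: 7.3
position: [0.5372, -0.0056, 0.2615]
tool_rot: [0.0, 0.633, 0.774, 0.0]
contact_force: [-0.5, 0.9, -0.6]
gripper_width: 0.0275
grip_force: 61.9
```

Run:
```python
from h import *
print(row([.534,-.006,.19],2.363))
```

```text
(array([ 0.0008, -0.0109,  0.2383]), array([ 1.000e-04,  1.000e-04, -3.773e-01]))
```

Call:
carry_out(
  plan=[
    [[0.001,-0.011,0.1,0,0,-0.377,-1],[0.001,-0.011,0.238,0,0,-0.377,-1],[0.001,-0.011,0.238,0,0,-0.377,-1],[0.001,-0.011,0.238,0,0,-0.377,-1],[0.001,-0.011,0.238,0,0,-0.377,-1]],
  ],
)

```text
t: 7.92
position: [0.5344, -0.0058, 0.1906]
tool_rot: [0.001, 0.38, 0.925, 0.0]
contact_force: [-0.6, 0.6, -1.7]
gripper_width: 0.0275
grip_force: 61.9
```

Run:
```python
from h import *
k=viewer.get_calibration("wrist");im=viewer.read_camera("wrist")
p,r=tool();print(p)
q=proj(k,p+r.apply([[0,0,.1217]]))[0];s=proj(k,[[.534,-.006,.028]])[0];print(q,s)
c=np.round((q+s)/2).astype(int);x0,y0=c[0]-45,c[1]-37;print(x0,y0)
cv2.imwrite("pics/w3c.png",cv2.resize(im[y0:y0+75,x0:x0+90,::-1],None,fx=8,fy=8,interpolation=cv2.INTER_CUBIC))
```

```text
[ 0.53443218 -0.00582009  0.1906656 ]
[283.25535186 214.10149939] [282.47558011 200.02608559]
238 170
```

View pics/w3c.png

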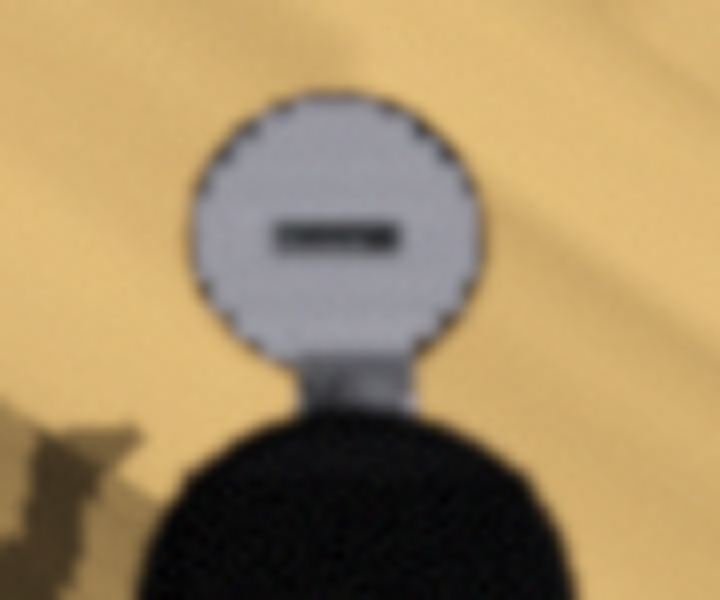

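Run:
```python
from h import *
k=viewer.get_calibration("wrist");p,r=tool()
f=lambda u,v:(238+u/8,170+v/8)
s=onz(k,f(337,237),.028);t=onz(k,f(358,355),p[2]-.1217)
print(r.inv().apply(s-p),r.inv().apply(t-p))
a=onz(k,f(272,238),.028)-onz(k,f(402,236),.028);print(np.linalg.norm(a),r.inv().apply(a))
```

```text
[ 0.00079721 -0.00276887  0.16266238] [-0.00024007 -0.00039801  0.12170016]
0.015334807741824946 [-2.27356927e-04 -1.53331171e-02 -1.25985254e-05]
```

Call:
carry_out(
  plan=[
    [[0.007,-0.008,0,0,0,0,-1],[0.007,-0.008,0.09,0,0,0,-1],[0.007,-0.008,0.09,0,0,0,-1],[0.007,-0.008,0.09,0,0,0,-1]],
  ],
)

```text
t: 8.48
position: [0.531, -0.006, 0.1636]
tool_rot: [0.0, 0.379, 0.925, 0.0]
contact_force: [0.1, -0.5, -1.0]
gripper_width: 0.0275
grip_force: 62.0
```

Run:
```python
from h import *
im=viewer.read_camera("wrist");p,r=tool();print(p)
x0,y0=238,170
cv2.imwrite("pics/w4c.png",cv2.resize(im[y0:y0+75,x0:x0+90,::-1],None,fx=8,fy=8,interpolation=cv2.INTER_CUBIC))
```

```text
[ 0.53124066 -0.00598801  0.16383336]
```

View pics/w4c.png

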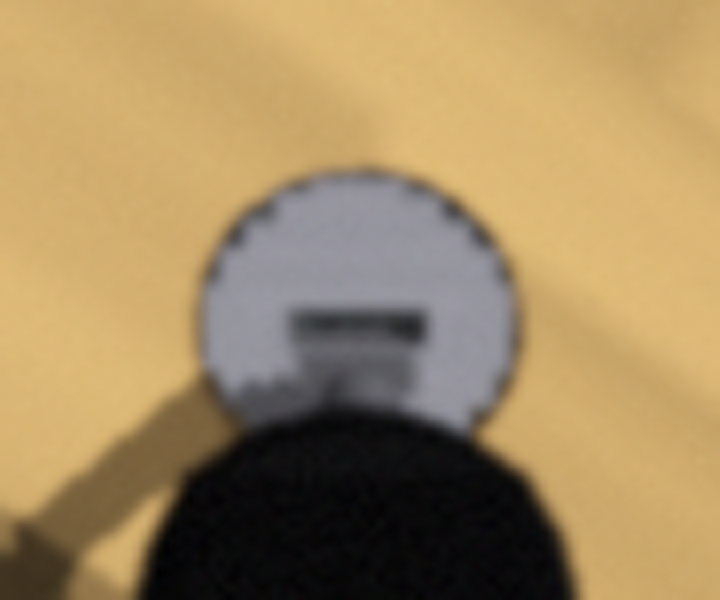

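Run:
```python
from h import *
k=viewer.get_calibration("wrist");p,r=tool()
f=lambda u,v:(238+u/8,170+v/8)
s=onz(k,f(358,325),.028);t=onz(k,f(357,354.5),p[2]-.1217)
print(r.inv().apply(s-p),r.inv().apply(t-p))
a=onz(k,f(358,342),.028)-onz(k,f(358,308),.028);print(np.linalg.norm(a))
print(readout.observe()["contact_force"])
```

```text
[-0.00155933 -0.00036272  0.13583526] [-0.00021119 -0.00050122  0.12170001]
0.003851583935524403
[ 0.39591218 -0.39911574 -0.74964233]
```

Call:
carry_out(
  plan=[
    [[0,0,0.03,0,0,0,-1],[0,0,0.042,0,0,0,-1],[0,0,0.048,0,0,0,-1],[0,0,0.054,0,0,0,-1],[0,0,0.058,0,0,0,-1],[0,0,0.058,0,0,0,-1]],
  ],
)

```text
t: 9.28
position: [0.5308, -0.006, 0.1455]
tool_rot: [0.0, 0.379, 0.926, -0.0]
contact_force: [0.1, -0.8, -1.8]
gripper_width: 0.0275
grip_force: 62.1
```

Call:
carry_out(
  plan=[
    [[0,0,0.002,0,0,0.1,-1],[0,0,0.002,0,0,0.2,-1],[0,0,0.002,0,0,0.3,-1],[0,0,0.002,0,0,0.3,-1],[0,0,0.002,0,0,0.3,-1]],
  ],
)

```text
t: 9.9
position: [0.5314, -0.0061, 0.1452]
tool_rot: [0.001, 0.583, 0.812, 0.0]
contact_force: [1.2, -1.0, -2.1]
gripper_width: 0.0274
grip_force: 61.9
```

```bash
cat > m.py <<'E'
from h import *
M=[];F=[]
for i in range(4):
    viewer.read_camera("side");s=readout.observe();M.append(s["moment"]);F.append(s["contact_force"])
p,r=tool();M=np.array(M);x=r.as_matrix()[:,0]
print("t",round(s["t"],2),"M",M.mean(0).round(4),"std",M.std(0).round(4),"F",np.mean(F,0).round(2),"yaw",round(np.arctan2(x[1],x[0]),4),"p",p.round(4),"j6",s["joint_positions"][5].round(3),"eff6",s["effort"][5].round(4))
E
python3 m.py
```

```text
t 10.1 M [-0.3297 -0.473   0.0457] std [0.0068 0.0462 0.0179] F [ 1.79 -1.23 -1.24] yaw 1.8945 p [ 0.5313 -0.0061  0.1452] j6 -0.545 eff6 0.0337
```

Call:
carry_out(
  plan=[
    [[0,0,0,0,0,0.1,-1],[0,0,0,0,0,0.1,-1],[0,0,0,0,0,0.1,-1]],
  ],
)

```text
t: 10.48
position: [0.5314, -0.0061, 0.1452]
tool_rot: [0.001, 0.645, 0.764, 0.0]
contact_force: [2.2, -1.8, -1.3]
gripper_width: 0.0277
grip_force: 61.9
```

```bash
python3 m.py
```

```text
t 10.68 M [-0.3911 -0.8633  0.0265] std [0.0217 0.0601 0.0171] F [ 3.44 -1.43 -1.66] yaw 1.7374 p [ 0.5313 -0.006   0.1452] j6 -0.388 eff6 0.0499
```

Call:
carry_out(
  plan=[
    [[0,0,0,0,0,0.08,-1],[0,0,0,0,0,0.08,-1],[0,0,0,0,0,0.08,-1]],
  ],
)

```text
t: 11.05
position: [0.5314, -0.006, 0.1452]
tool_rot: [0.001, 0.692, 0.722, 0.0]
contact_force: [3.7, -1.6, -0.6]
gripper_width: 0.0269
grip_force: 61.9
```

```bash
sed -i 's/M=\[\];F=\[\]/M=[];F=[];E=[]/; s/F.append(s\["contact_force"\])/F.append(s["contact_force"]);E.append(s["effort"][5])/; s/s\["effort"\]\[5\].round(4))/np.round(E,4))/; s/range(4)/range(6)/' m.py; python3 m.py
```

```text
t 11.35 M [-0.373  -1.25    0.0873] std [0.0393 0.0648 0.0411] F [ 4.45 -1.37 -1.66] yaw 1.6112 p [ 0.5313 -0.006   0.1452] j6 -0.262 eff6 [0.0583 0.0593 0.061  0.0627 0.0642 0.062 ]
```

Call:
carry_out(
  plan=[
    [[0,0,0,0,0,0.08,-1],[0,0,0,0,0,0.08,-1],[0,0,0,0,0,0.08,-1]],
  ],
)

```text
t: 11.72
position: [0.5312, -0.006, 0.1452]
tool_rot: [0.001, 0.737, 0.676, 0.0]
contact_force: [5.3, -1.1, -0.9]
gripper_width: 0.0272
grip_force: 61.9
```

```bash
python3 m.py
```

```text
t 12.03 M [-0.3822 -1.3015  0.07  ] std [0.0157 0.0262 0.0326] F [ 5.   -1.72 -1.43] yaw 1.4859 p [ 0.5312 -0.006   0.1452] j6 -0.137 eff6 [0.0758 0.0755 0.0754 0.0754 0.0754 0.0755]
```

Call:
carry_out(
  plan=[
    [[0,0,0,0,0,0.08,-1],[0,0,0,0,0,0.08,-1],[0,0,0,0,0,0.08,-1]],
  ],
)

```text
t: 12.4
position: [0.5313, -0.006, 0.1452]
tool_rot: [0.001, 0.778, 0.629, 0.001]
contact_force: [4.1, -1.2, -1.2]
gripper_width: 0.0275
grip_force: 61.9
```

```bash
cat >> m.py <<'E'
a=cv2.imread("pics/side0.png",0).astype(np.float32);b=0
for i in range(3): b=b+cv2.cvtColor(viewer.read_camera("side"),cv2.COLOR_RGB2GRAY).astype(np.float32)/3
cv2.imwrite("pics/side_now.png",b)
for nm,(x0,y0,x1,y1) in {"plate":(222,216,274,246),"ref":(235,258,280,312)}.items():
    A=a[y0:y1,x0:x1];B=b[y0:y1,x0:x1];w=cv2.createHanningWindow((x1-x0,y1-y0),cv2.CV_32F)
    print(nm,cv2.phaseCorrelate(A,B,w),np.abs(A-B).mean())
k=viewer.get_calibration("side");q=proj(k,[[.539,-.052,.06],[.5393,-.050,.06]]);print("px per 2mm",q[1]-q[0])
E
python3 m.py
```

```text
t 12.7 M [-0.3729 -1.329   0.0658] std [0.0239 0.0234 0.0154] F [ 4.83 -1.38 -1.33] yaw 1.3601 p [ 0.5314 -0.006   0.1452] j6 -0.011 eff6 [0.074  0.0737 0.0737 0.0737 0.0737 0.0737]
plate ((-0.789487661789817, 0.1061419488335229), 0.9409464847894362) 10.075854
ref ((1.702138474917028, 0.4909527024763989), 0.35654419165089296) 7.43207
px per 2mm [-0.04283811 -0.82028761][ WARN:0@9.378] global loadsave.cpp:1063 imwrite_ Unsupported depth image for selected encoder is fallbacked to CV_8U.
```

Call:
carry_out(
  plan=[
    [[0,0,0,0,0,0.07,-1],[0,0,0,0,0,0.07,-1],[0,0,0,0,0,0.07,-1]],
  ],
)

```text
t: 13.22
position: [0.5314, -0.006, 0.1452]
tool_rot: [0.001, 0.811, 0.585, 0.001]
contact_force: [5.1, -1.0, -1.5]
gripper_width: 0.0271
grip_force: 61.9
```

```bash
sed -i '/^a=cv2/,$d' m.py; python3 m.py
```

```text
t 13.53 M [-0.3591 -1.3799  0.0966] std [0.0047 0.0194 0.0164] F [ 5.45 -1.26 -1.46] yaw 1.2503 p [ 0.5314 -0.006   0.1452] j6 0.099 eff6 [0.0993 0.0991 0.0991 0.0991 0.0991 0.0991]
```

Call:
carry_out(
  plan=[
    [[0,0,0,0,0,0.06,-1],[0,0,0,0,0,0.06,-1],[0,0,0,0,0,0.06,-1]],
  ],
)

```text
t: 13.9
position: [0.5313, -0.006, 0.1452]
tool_rot: [0.001, 0.837, 0.546, 0.001]
contact_force: [5.4, -1.6, -1.9]
gripper_width: 0.0274
grip_force: 61.9
```

```bash
python3 m.py
```

```text
t 14.2 M [-0.3825 -1.3594  0.1117] std [0.0486 0.031  0.0225] F [ 5.1  -1.41 -1.3 ] yaw 1.1563 p [ 0.5314 -0.006   0.1452] j6 0.193 eff6 [0.1223 0.1221 0.1221 0.1221 0.1221 0.1221]
```

Call:
carry_out(
  plan=[
    [[0,0,0,0,0,0.07,-1],[0,0,0,0,0,0.07,-1],[0,0,0,0,0,0.07,-1]],
  ],
)

```text
t: 14.58
position: [0.5315, -0.0061, 0.1452]
tool_rot: [0.001, 0.866, 0.5, 0.001]
contact_force: [4.8, -2.0, -1.7]
gripper_width: 0.0277
grip_force: 61.9
```

```bash
python3 m.py
```

```text
t 14.88 M [-0.4124 -1.3685  0.1459] std [0.0248 0.0255 0.0386] F [ 5.22 -1.66 -1.48] yaw 1.0465 p [ 0.5315 -0.0061  0.1452] j6 0.303 eff6 [0.1592 0.1589 0.1589 0.1589 0.1589 0.1589]
```

Call:
carry_out(
  plan=[
    [[0,0,0,0,0,-0.1,-1],[0,0,0,0,0,-0.2,-1],[0,0,0,0,0,-0.24,-1],[0,0,0,0,0,-0.24,-1],[0,0,0,0,0,-0.24,-1]],
  ],
)

```text
t: 15.5
position: [0.5309, -0.0055, 0.1451]
tool_rot: [-0.0, 0.758, 0.652, 0.0]
contact_force: [5.0, 1.2, -1.0]
gripper_width: 0.0271
grip_force: 62.0
```

```bash
python3 m.py
```

```text
t 15.8 M [ 0.3014 -1.3246 -0.01  ] std [0.0277 0.0187 0.0203] F [ 4.81  0.98 -0.47] yaw 1.4214 p [ 0.5309 -0.0056  0.1451] j6 -0.073 eff6 [ 0.0031 -0.0021 -0.0048 -0.0054 -0.0055 -0.0055]
```

Call:
carry_out(
  plan=[
    [[0,0,-0.04,0,0,0,-1],[0,0,-0.1,0,0,0,-1],[0,0,-0.25,0,0,0,-1],[0,0,-0.4,0,0,0,-1],[0,0,-0.4,0,0,0,-1],[0,0,-0.4,0,0,0,-1]],
  ],
)

```text
t: 16.55
position: [0.5278, -0.0053, 0.2638]
tool_rot: [-0.003, 0.758, 0.653, -0.002]
contact_force: [0.0, 0.2, -1.0]
gripper_width: 0.0274
grip_force: 62.1
```

Run:
```python
from h import *
im=viewer.read_camera("wrist");p,r=tool();s=readout.observe();print(p,s["contact_force"],s["gripper_width"])
cv2.imwrite("pics/w5.png",cv2.resize(im[120:270,200:400,::-1],None,fx=4,fy=4,interpolation=cv2.INTER_CUBIC))
print(row([.5984,-.3195,.265],.672))
```

```text
[ 0.52797774 -0.00538389  0.26325454] [-0.27908327  0.41461268 -1.1737603 ] 0.02711636762051466
(array([-1.0008,  0.3869, -0.0087]), array([-0.0043,  0.0016,  0.4777]))
```

View pics/w5.png

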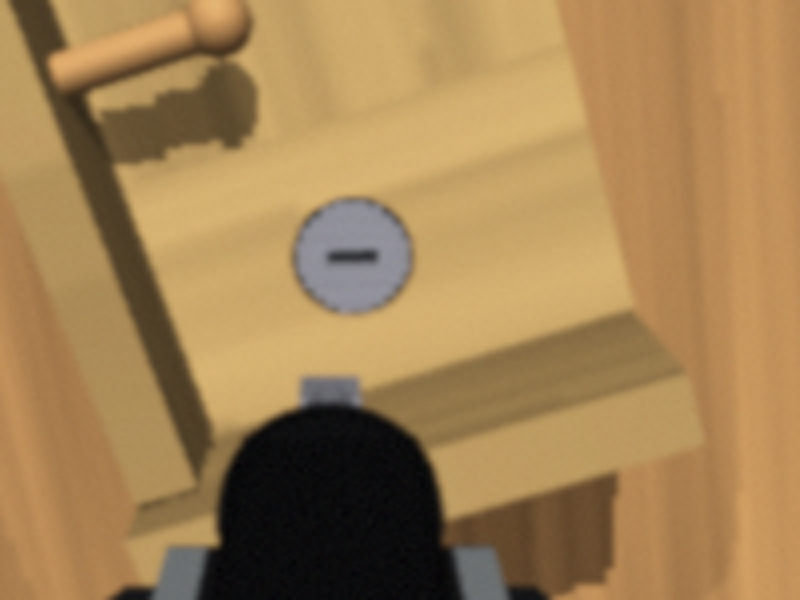

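The slot is now parallel to the blade, so the lock has turned about 0.94 rad, and the cheek shows no gap. Next I'll take the driver back to its block.

Call:
carry_out(
  plan=[
    [[-0.5,0.19,-0.009,0,0,0.477,-1],[-0.999,0.386,-0.009,0,0,0.477,-1],[-0.999,0.386,-0.009,0,0,0.477,-1],[-0.999,0.386,-0.009,0,0,0.477,-1],[-0.999,0.386,-0.009,0,0,0.477,-1],[-0.999,0.386,-0.009,0,0,0.477,-1],[-0.999,0.386,-0.009,0,0,0.477,-1],[-0.999,0.386,-0.009,0,0,0.477,-1]],
  ],
)

```text
t: 17.6
position: [0.6001, -0.3172, 0.2665]
tool_rot: [-0.002, 0.944, 0.331, -0.001]
contact_force: [0.2, 0.2, -1.4]
gripper_width: 0.0274
grip_force: 62.0
```

Run:
```python
from h import *
viewer.read_camera("wrist");print(tool()[0],row([.5984,-.3195,.266],.672))
```

```text
[ 0.60041056 -0.3171611   0.26703659] (array([-0.0101,  0.0019,  0.0035]), array([-0.0018,  0.0003,  0.0019]))
```

Call:
carry_out(
  plan=[
    [[-0.01,0.002,0,-0.002,0,0.002,-1],[-0.01,0.002,0,-0.002,0,0.002,-1],[-0.01,0.002,0,-0.002,0,0.002,-1]],
  ],
)

```text
t: 18.02
position: [0.599, -0.3214, 0.268]
tool_rot: [0.002, 0.944, 0.329, 0.001]
contact_force: [1.0, 0.5, -0.8]
gripper_width: 0.0275
grip_force: 62.0
```

Run:
```python
from h import *
viewer.read_camera("wrist");print(tool()[0],row([.5984,-.3195,.1257],.672))
```

```text
[ 0.59899298 -0.32149403  0.26795892] (array([ 0.0025, -0.0081,  0.4742]), array([ 0.0022, -0.0001, -0.0011]))
```

Call:
carry_out(
  plan=[
    [[0.0025,-0.008,0.1,0.002,0,0,-1],[0.0025,-0.008,0.2,0.002,0,0,-1],[0.0025,-0.008,0.2,0.002,0,0,-1],[0.0025,-0.008,0.2,0.002,0,0,-1]],
  ],
)

```text
t: 18.58
position: [0.5988, -0.3201, 0.2088]
tool_rot: [0.001, 0.944, 0.329, 0.001]
contact_force: [-0.3, -1.1, -1.0]
gripper_width: 0.0274
grip_force: 62.0
```

Run:
```python
from h import *
viewer.read_camera("wrist");print(tool()[0],readout.observe()["contact_force"],row([.5984,-.3195,.1257],.672))
```

```text
[ 0.59906221 -0.32023055  0.20934528] [ 0.20422165  0.54313929 -0.14530145] (array([-0.0004, -0.0041,  0.2788]), array([ 0.0019, -0.0005, -0.0012]))
```

Call:
carry_out(
  plan=[
    [[0,-0.003,0.03,0.001,0,0,-1],[0,-0.003,0.06,0.001,0,0,-1],[0,-0.003,0.1,0.001,0,0,-1],[0,-0.003,0.1,0.001,0,0,-1]],
  ],
)

```text
t: 19.12
position: [0.5967, -0.3182, 0.1759]
tool_rot: [-0.002, 0.944, 0.329, -0.001]
contact_force: [-0.7, 0.1, -1.1]
gripper_width: 0.0269
grip_force: 62.0
```

Call:
carry_out(
  plan=[
    [[0.002,0.004,0.06,0,0,0,-1],[0.002,0.004,0.12,0,0,0,-1],[0.002,0.004,0.15,0,0,0,-1],[0.002,0.004,0.164,0,0,0,-1],[0.002,0.004,0.164,0,0,0,-1],[0.002,0.004,0.164,0,0,0,-1]],
  ],
)

```text
t: 19.88
position: [0.5992, -0.3196, 0.1291]
tool_rot: [-0.0, 0.944, 0.329, 0.0]
contact_force: [-0.3, 0.1, -2.1]
gripper_width: 0.0274
grip_force: 62.0
```

Call:
carry_out(
  plan=[
    [[0,0,0.009,0,0,0,-1],[0,0,0.009,0,0,0,-1],[0,0,0.009,0,0,0,-1]],
  ],
)

```text
t: 20.25
position: [0.5988, -0.3194, 0.1259]
tool_rot: [-0.001, 0.944, 0.329, -0.0]
contact_force: [-1.0, -0.3, -1.2]
gripper_width: 0.0274
grip_force: 62.0
```

Now I'll release the driver and retreat upward.

Call:
carry_out(
  plan=[
    [[0,0,0,0,0,0,1],[0,0,0,0,0,0,1],[0,0,0,0,0,0,1],[0,0,0,0,0,0,1],[0,0,0,0,0,0,1],[0,0,0,0,0,0,1],[0,0,0,0,0,0,1]],
  ],
)

```text
t: 21.12
position: [0.5987, -0.3193, 0.1258]
tool_rot: [-0.001, 0.944, 0.329, -0.0]
contact_force: [0.1, 0.0, 0.2]
gripper_width: 0.0857
grip_force: 0.0
```

Call:
carry_out(
  plan=[
    [[0,0,-0.1,0,0,0,1],[0,0,-0.25,0,0,0,1],[0,0,-0.4,0,0,0,1],[0,0,-0.55,0,0,0,1],[0,0,-0.6,0,0,0,1],[0,0,-0.6,0,0,0,1],[0,0,-0.6,0,0,0,1]],
  ],
)

```text
t: 22.0
position: [0.598, -0.3189, 0.3033]
tool_rot: [-0.003, 0.944, 0.329, -0.002]
contact_force: [0.8, 1.1, -0.3]
gripper_width: 0.0851
grip_force: 0.0
```

Run:
```python
from h import *
a=viewer.read_camera("side")[180:420,170:430,::-1];w=viewer.read_camera("wrist")[90:240,180:400,::-1]
cv2.imwrite("pics/end.png",np.hstack([cv2.resize(a,(400,370)),cv2.resize(w,(400,370))]))
s=readout.observe();print(s["position"],s["contact_force"],s["gripper_width"])
```

```text
[ 0.59809809 -0.31897484  0.30319384] [0.5705264  0.30006004 0.30607389] 0.08553724129972516
```

View pics/end.png

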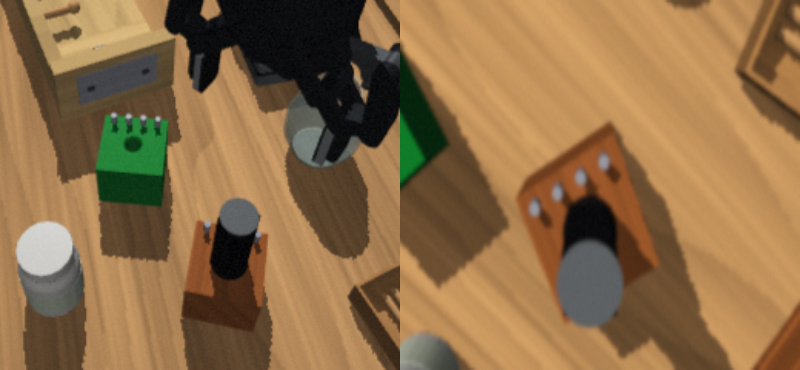

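The driver stands upright in the brown block as it did at the start, the gripper is clear, and the bystanders shown (bottle, globe) look undisturbed.

```bash
python3 -c "
from rig import bot
print(bot.sign_off())"
```

```text
the job is handed in; nothing more can be done
None
```

The cam lock is turned about 0.94 rad to roughly 0.16 N m, with no gap visible at the cheek. The screwdriver is back upright in its brown block, and I handed the job in at about 22 s; the sign-off gave no verdict.

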